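# Unload the chest steriliser and pile the instrument cassettes

## Robot

A 7-joint arm with a two-finger parallel gripper is mounted at the origin on the work surface. World frame = base frame: x ahead of the robot, y to its left, z up, the work surface at z = 0. Lengths are in m, angles in rad, forces in N, time in s.
With the tool pointing down it reaches from about 0.35 to 0.9 m from the base axis. Payload 8.1 kg.
Tool frame: the origin (TCP) lies midway between the tips of the shut fingers; the grasp point (between the pads) lies 19 mm behind it; z points along the fingers, y is the line along which they close (so a half turn about z gives the same grasp; the last joint's range is limited). The gripper opens to 92 mm and grips with 3 to 60 N. Pads are 19 mm wide; open, the fingers measure 130 mm over their backs; the gripper's body (75 mm by 190 mm) begins 47 mm behind the grasp point.
Start: joints at [-1.333, 0.434, 0.025, 1.573, -0.012, 1.134, -0.075], TCP at [0.209, 0.589, 0.227] pointing down, gripper open.
Joint ranges: [-2.62, 2.62], [-0.44, 2.09], [-1.27, 1.32], [0.08, 2.57], [-1.32, 4.46], [0.12, 2], [-2.74, 2.74]. Speed limits (rad/s): [2.22, 2.22, 3.01, 3.01, 3.14, 3.14, 3.14].

## Interface

Orientations are given as a rotation vector (axis times angle).
In Python, from cell import observe, cams, job gives the robot as it stands. The module is installed in compiled form; this text tells all that it offers.
- The arm moves only by the tool step_arm, never from a script. Its argument "steps" is a list of rows, each a list of 6 numbers: the shift along the world's x, y, z in mm, then the turn, a rotation vector about the world's x, y, z in rad. In form: [[dx, dy, dz, rx, ry, rz], ...]. A call has 1 to 20 rows; each row shifts and turns the commanded pose from where the row before left it; what a row does not reach is not made up. A row lasts 1/12 s, in which the tool goes at most 41.7 mm and 7.16 degrees, less where a joint would pass 70% of its speed; a pose out of reach is approached as far as the arm can. A call with a gripper value outside its range is refused whole. "gripper" is the opening, from 0 (shut) to 1 (fully open), set as the call begins (left out, the last holds). The fingers move at their own pace and stop on an object; "force" is the grip in N (left out, the last holds). Time passes only in rows, so rows that do not move let the fingers close. It gives the time, the measured TCP pose, the force, the opening and the grip force at its end, in the units of the state.
- observe(): the state, without advancing time (a new reading comes with each control period).
- cams.get_image(name): name is "side" or "top" or "wrist"; returns the picture (480x640x3 uint8, red, green, blue); there is no depth.
- cams.get_calibration(name): a dict with "fov_y" (degrees; the focal length in pixels is half the picture's height over the tangent of half this angle, whatever the lens; pixels are square), "cx", "cy" (the principal point, pixels), "world_to_cam" (4x4, takes a point from world to camera coordinates). Camera axes: x right, y up, looking along -z (the intrinsics and any distortion apply to the point x, -y, -z); pixel columns grow to the right and rows downward; lengths in m; the calibration is good to about 2 mm. A picture is of the moment at which its call begins: read the wrist's pose just before it. get_calibration takes no time and is no camera call; for the wrist camera it gives the pose at the moment of the call.
- job.sign_off(): hands the job in; it is judged then, once.
The state is a dict: "clock": time; "joints": joint angles; "dq": joint speeds; "joint_efforts": joint torques, N m; "position": TCP position; "ee_rot": TCP orientation; "force": force on the tool from outside, world axes, zero at the start; "ft_torque": the same for the moment, N m; "width": opening from 0.0 (shut) to 1.0 (fully open); "gripper_force": force on a finger pad.
Only numpy, scipy, OpenCV 4.12 (cv2) and the standard library are available. Lean on these libraries where they do the work, as an engineer would, in place of code of your own. Each camera call takes 0.05 s, during which the arm holds its last target. There are 200 camera calls.

## Task

The steriliser has finished: swing its top door fully open by the handle and leave it open, and take out the two cassettes. Build one neat pile of all three cassettes on the black rubber mat: the longest at the bottom, centred on the mat and in line with it, then the medium one, then the shortest on top, each centred and square on the one below. Set every cassette down gently without letting it fall, and leave the other things on the bench where they are.

Things in the scene. Friction and masses are not known exactly. Their poses are not given: they have to be found in the camera images.
- steriliser: white chest fixed to the bench: 246 wide (x) x 206 deep (y) x 68 mm high without its door, walls 8 mm, inner floor 12 mm up; a 50 mm wide, 60 mm high console joins its +x side. Origin: centre of the box underside. Front (handle) to +y, hinge along x at -y. Inside lie the long and short cassettes side by side, lengths about along y, 50 mm apart; their sides vary
- door (a joint): angle in rad of the steriliser's top door: 0 shut flat on the box, grows as its handle edge swings up and over, 1.9 at its stop (leaning back past upright). It stays where it is left; it may start slightly ajar
- door_hinge (a point): middle of the door's hinge line, 68 mm above the bench; axes as the steriliser's. The handle moves on a circle of 251 mm radius about this line
- door_handle (a point): middle of the door's handle, a steel bar 10 mm thick and 100 mm long, parallel to the hinge, 45 mm out from the door's front edge on two end posts, in line with its 12 mm thick panel; shut, it is 74 mm above the bench with free space above and below. Axes turn with the door: y from hinge to handle, x along the bar
- cassette_long: flat closed instrument cassette, bare aluminium with rows of small holes on top, a rigid slab 165 long x 58 wide x 22 mm high (the longest of the three; the three differ in length only). Origin: centre of its underside; x along its length, y across its width, z up. Starts in the steriliser
- cassette_medium: flat closed instrument cassette, bare aluminium with rows of small holes on top, a rigid slab 130 long x 58 wide x 22 mm high (the middle one of the three; the three differ in length only). Origin: centre of its underside; x along its length, y across its width, z up. Starts on the bench
- cassette_short: flat closed instrument cassette, bare aluminium with rows of small holes on top, a rigid slab 95 long x 58 wide x 22 mm high (the shortest of the three; the three differ in length only). Origin: centre of its underside; x along its length, y across its width, z up. Starts in the steriliser
- mat: black rubber mat fixed to the bench, 185 long x 78 wide x 4 mm thick, where the pile goes. Origin: centre of its underside; x along its length, y across
- spray_bottle: bystander, leave it where it is: white closed bottle 58 mm across and 190 mm tall; origin at the centre of its foot
- jar: bystander, leave it where it is: small glass jar with a steel cap, 48 mm across and 60 mm tall; origin at the centre of its foot
- bowl: bystander, leave it where it is: green plastic bowl, 110 mm across and 42 mm tall; origin at the centre of its foot
- beaker: bystander, leave it where it is: open steel beaker, 68 mm across and 85 mm tall; origin at the centre of its foot
- nippers: bystander, leave it where it is: steel nippers lying flat, 120 x 42 x 12 mm; origin at their middle on the bench, x along their length
- brush: bystander, leave it where it is: hand brush lying flat, 150 mm long, 30 mm tall at most; origin near its middle, x along its length
Things that resemble listed ones, but are neither listed nor needed, are in the scene too. Leave any pink or yellow look-alike of the cassette_medium alone.

How it is judged:
On the way:
1. the steriliser's door has been swung open (past 1.3 rad) (value of joint door above 1.3 rad), for 0.2 s.
At the end, for the whole second after the job is handed in: Door past 1.3 rad. Long cassette on the mat, centres within 10 mm; medium on long and short on medium, centres within 8 mm in plan; each in line with what is below within 0.1 rad (either way round), flat within 0.06 rad, resting on it within 4 mm in height, slower than 20 mm/s (value of joint door above 1.3 rad and horizontal distance between cassette_long and mat below 0.01 m and angle between the x axis of cassette_long and the x axis of mat, either way round below 0.1 rad and z of cassette_long in the frame of mat between 0 and 0.008 m and horizontal distance between cassette_medium and cassette_long below 0.008 m and angle between the x axis of cassette_medium and the x axis of cassette_long, either way round below 0.1 rad and z of cassette_medium in the frame of cassette_long between 0.018 and 0.026 m and horizontal distance between cassette_short and cassette_medium below 0.008 m and angle between the x axis of cassette_short and the x axis of cassette_medium, either way round below 0.1 rad and z of cassette_short in the frame of cassette_medium between 0.018 and 0.026 m and angle between each of cassette_long, cassette_medium, cassette_short's own z axis and vertical below 0.06 rad and linear speed of each of cassette_long, cassette_medium, cassette_short below 0.02 m/s); the robot touches nothing.
It fails at once if a cassette let fall (faster than 0.6 m/s while out of the fingers) ((contact force between the fingers and cassette_long below 0.05 N and linear speed of cassette_long above 0.6 m/s) or (contact force between the fingers and cassette_medium below 0.05 N and linear speed of cassette_medium above 0.6 m/s) or (contact force between the fingers and cassette_short below 0.05 N and linear speed of cassette_short above 0.6 m/s)).
It fails at once if another thing on the bench shifted by more than 30 mm (distance of any of spray_bottle, jar, bowl, beaker, nippers, brush from where it was at the start of the episode above 0.03 m).
It also fails if it takes over 72 s, if anything falls off the work surface, if the arm or the gripper's body presses on something with over 40 N, if the wrist force passes 120 N, or if a joint passes its speed limit or range.

## Working session

There is one attempt and no reset: what is moved stays moved. The work goes in short steps, Python scripts to look and compute and a tool call to move; the robot and the scene stay as the last step left them, time stands still between calls to the robot, and variables do not carry over. Pictures are saved under pics/ and viewed, at most 10 in all, crops included, and the job is handed in when it is done.

Besides the shell and the picture viewer there is one more tool, called after ">>>" by a JSON object that holds its "op" and its "data". step_arm: Moves the arm, as the interface text tells. Its arguments: {"type":"object","properties":{"steps":{"type":"array","items":{"type":"array","items":{"type":"number"}}},"gripper":{"type":"number"},"force":{"type":"number"}},"required":["steps"]}

```bash
mkdir -p pics
cat > h.py <<'E'
import numpy as np, cv2
from cell import observe, cams, job
def grab(n,f=None):
    c=cams.get_calibration(n); im=cams.get_image(n)
    im=cv2.cvtColor(im,cv2.COLOR_RGB2BGR)
    if f: cv2.imwrite('pics/'+f,im)
    return im,c
def ray(c,u,v):
    f=240/np.tan(np.radians(c['fov_y'])/2)
    d=np.array([(u-c['cx'])/f,-(v-c['cy'])/f,-1.])
    T=np.linalg.inv(np.array(c['world_to_cam']))
    return T[:3,3],T[:3,:3]@d
def onz(c,u,v,z):
    o,d=ray(c,u,v); return o+d*(z-o[2])/d[2]
def pix(c,p):
    f=240/np.tan(np.radians(c['fov_y'])/2)
    q=np.array(c['world_to_cam'])@np.append(p,1)
    return np.array([c['cx']+f*q[0]/-q[2], c['cy']-f*q[1]/-q[2]])
E
python3 - <<'E'
from h import *
np.set_printoptions(precision=4,suppress=True)
for n in('top','side','wrist'):
    im,c=grab(n,n+'0.png'); print(n,{k:v for k,v in c.items() if k!='world_to_cam'},np.linalg.inv(np.array(c['world_to_cam'])))
print(observe())
E
```

```text
top {'fov_y': 55.96740610156915, 'cx': 317.93439977877705, 'cy': 242.0327972402876} [[ 0.0243  0.9876 -0.1554  0.376 ]
 [-0.9997  0.0256  0.0065  0.0457]
 [ 0.0104  0.1551  0.9878  1.1561]
 [ 0.      0.      0.      1.    ]]
side {'fov_y': 45.518589380099634, 'cx': 319.73013179099297, 'cy': 235.21851656362472} [[ 0.8885  0.3553 -0.2903  0.1271]
 [-0.4589  0.6902 -0.5595 -0.7979]
 [ 0.0016  0.6303  0.7763  1.201 ]
 [ 0.      0.      0.      1.    ]]
wrist {'fov_y': 71.57776692891198, 'cx': 320.3789036830851, 'cy': 238.70101023630525} [[ 0.3346 -0.9058 -0.2601  0.1381]
 [ 0.9424  0.3213  0.0935  0.6128]
 [-0.0011 -0.2764  0.961   0.3834]
 [ 0.      0.      0.      1.    ]]
{'clock': 0.15, 'joints': array([-1.3326,  0.4351,  0.025 ,  1.5739, -0.0116,  1.134 , -0.0751]), 'dq': array([ 0.0014, -0.0026,  0.0016, -0.0023,  0.0004,  0.0008, -0.0006]), 'joint_efforts': array([  0.0017, -66.826 ,   0.9859, -31.4696,  -0.0605,   0.0394,
         0.0001]), 'position': array([0.2088, 0.5887, 0.2261]), 'ee_rot': array([-0.5328, -3.096 ,  0.0019]), 'force': array([-1.0509, -0.1522,  0.0628]), 'ft_torque': array([ 0.0138, -0.0188, -0.0128]), 'gripper_force': 0.0, 'width': 0.9973908090665384}
```

View pics/top0.png

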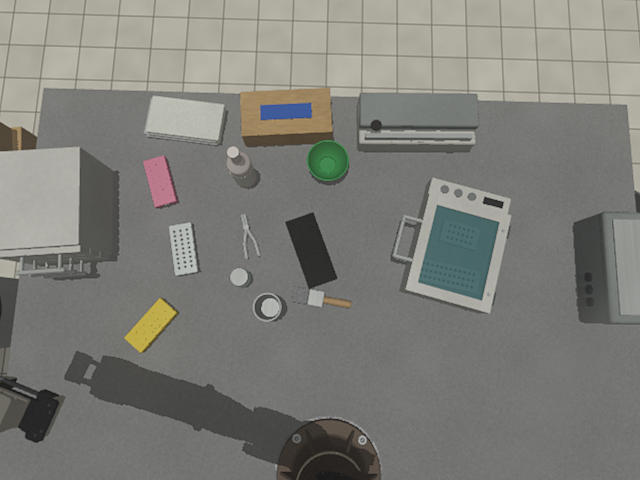

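View pics/side0.png

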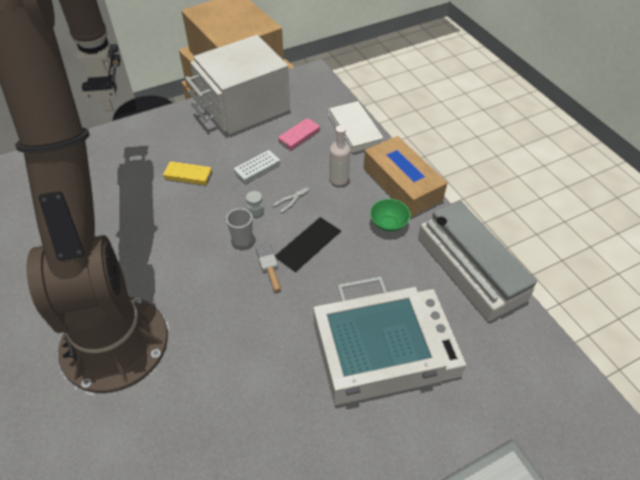

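Top view: the mat is at about (311,249) and the steriliser at (458,245), with its handle at (403,238). There are three medium-like candidates: grey-white with holes at (183,249), pink at (160,181) and yellow at (150,325). The bare aluminium one with holes, at (183,249), fits the description. I'll confirm it in an enlarged crop.

Run:
```python
from h import *
im=cv2.imread('pics/top0.png')
a=cv2.resize(im[170:320,385:520],None,fx=3.9,fy=3.9,interpolation=cv2.INTER_CUBIC)
b=cv2.resize(im[210:290,155:205],None,fx=4,fy=4,interpolation=cv2.INTER_CUBIC)
o=np.zeros((585,740,3),np.uint8); o[:a.shape[0],:a.shape[1]]=a[:585]; o[:b.shape[0],530:530+b.shape[1]]=b
cv2.imwrite('pics/crop1.png',o)
c=cams.get_calibration('top'); cs=cams.get_calibration('side'); si=cv2.imread('pics/side0.png')
hsv=cv2.cvtColor(im,cv2.COLOR_BGR2HSV); hs=cv2.cvtColor(si,cv2.COLOR_BGR2HSV)
def rep(name,c,mask,roi,z,thr=None):
    m=np.zeros_like(mask);x0,y0,x1,y1=roi;m[y0:y1,x0:x1]=mask[y0:y1,x0:x1]
    k=max(cv2.findContours(m,0,cv2.CHAIN_APPROX_NONE)[0],key=cv2.contourArea)
    P=np.array([onz(c,u,v,z)[:2] for u,v in cv2.convexHull(k)[:,0].astype(float)])*1000
    print(name,cv2.minAreaRect(P.astype(np.float32)))
g=hsv[...,2]; 
rep('mat',c,(g<45).astype(np.uint8),(270,195,350,290),.004)
rep('mats',cs,(hs[...,2]<55).astype(np.uint8),(265,205,350,280),.004)
rep('med',c,(g>140).astype(np.uint8),(160,215,205,280),.022)
rep('meds',cs,(hs[...,2]>135).astype(np.uint8),(225,145,290,190),.022)
rep('bottle?',c,(g>140).astype(np.uint8),(222,142,262,190),.0)
teal=((hsv[...,0]>80)&(hsv[...,0]<105)&(hsv[...,1]>60)).astype(np.uint8)
rep('window',c,teal,(400,180,520,310),.08)
teal=((hs[...,0]>80)&(hs[...,0]<105)&(hs[...,1]>60)).astype(np.uint8)
rep('windows',cs,teal,(310,270,470,400),.08)
```

```text
mat ((545.3450927734375, 37.20817184448242), (183.24276733398438, 49.04837417602539), 27.56665802001953)
mats ((534.2183227539062, 54.98619079589844), (177.58673095703125, 71.76441192626953), 21.401458740234375)
med ((529.8370971679688, 380.48223876953125), (129.83657836914062, 56.67483901977539), 11.605913162231445)
meds ((521.0639038085938, 370.0041198730469), (184.64669799804688, 200.66749572753906), 62.78932571411133)
bottle? ((776.3041381835938, 257.742431640625), (72.9223403930664, 55.79843521118164), 3.177436590194702)
window ((530.962646484375, -301.07208251953125), (153.8163604736328, 194.22073364257812), 75.62198638916016)
windows ((529.4246826171875, -301.28369140625), (150.41114807128906, 191.20350646972656), 75.73174285888672)
```

View pics/crop1.png

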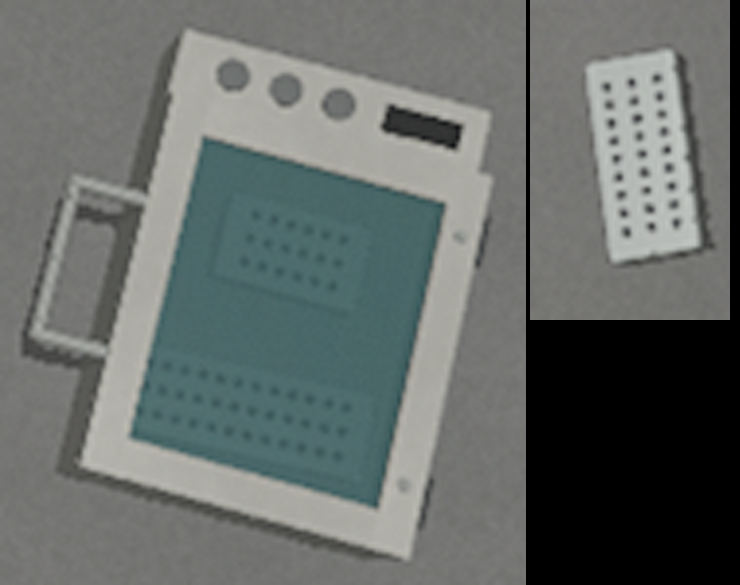

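The crop shows the medium cassette: bare aluminium, three rows of holes, and clearly not the pink or yellow one. The steriliser handle's bar runs in the top picture from about (404,217) to (395,256). Next I'll refine the mat and handle.

Run:
```python
from h import *
np.set_printoptions(precision=4,suppress=True)
im=cv2.imread('pics/top0.png'); si=cv2.imread('pics/side0.png')
ct=cams.get_calibration('top'); cs=cams.get_calibration('side')
def rep(name,c,mask,roi,z):
    x0,y0,x1,y1=roi;m=np.zeros_like(mask);m[y0:y1,x0:x1]=mask[y0:y1,x0:x1]
    k=max(cv2.findContours(m,0,cv2.CHAIN_APPROX_NONE)[0],key=cv2.contourArea)
    P=np.array([onz(c,u,v,z)[:2] for u,v in k[:,0].astype(float)])*1000
    print(name,cv2.minAreaRect(P.astype(np.float32)))
gt=im.max(2); gs=si.max(2)
print(gt[250,270:350:4], gt[249,160:205:3], gs[245,270:345:4])
rep('mat',ct,(gt<60).astype(np.uint8),(283,205,340,290),.004)
rep('mats',cs,(gs<65).astype(np.uint8),(270,212,345,275),.004)
rep('meds',cs,(gs>150).astype(np.uint8),(225,145,284,185),.022)
# handle: triangulate top bar ends/mid with side
mask=(gt>140).astype(np.uint8)
def tri(a,b):
    o1,d1=ray(ct,*a);o2,d2=ray(cs,*b)
    s=np.linalg.lstsq(np.c_[d1,-d2],o2-o1,rcond=None)[0]
    p,q=o1+d1*s[0],o2+d2*s[1]; return (p+q)/2,np.linalg.norm(p-q)
crop=cv2.resize(si[270:305,330:395],None,fx=8,fy=8,interpolation=cv2.INTER_CUBIC); cv2.imwrite('pics/sh.png',crop)
h=onz(ct,399.6,236.4,.074); print('h top@74',h,'side pix',pix(cs,h))
for u,v in((404.2,216.9),(394.7,255.9)): print(onz(ct,u,v,.074))
# expected from window centre: steriliser axes
```

```text
[117 117 119 115 116 117 112  46  44  45  46  44  44  44  38 114 113 111
 112 117] [120 117 117 121 174 148 173 177 179 189 196 161  73 120 117] [126 135 137 136 102  42  41  41  40  40  41  43  41  41 107 138 136 137
 135]
mat ((536.84716796875, 56.198158264160156), (182.31005859375, 75.93682861328125), 21.193252563476562)
mats ((534.1849365234375, 55.005645751953125), (179.5196533203125, 72.76730346679688), 21.28414535522461)
meds ((528.2527465820312, 380.1087646484375), (132.48085021972656, 63.42267990112305), 12.400311470031738)
h top@74 [ 0.5652 -0.1598  0.074 ] side pix [359.5569 283.3274]
[ 0.614  -0.1713  0.074 ]
[ 0.5171 -0.1477  0.074 ]
```

View pics/sh.png

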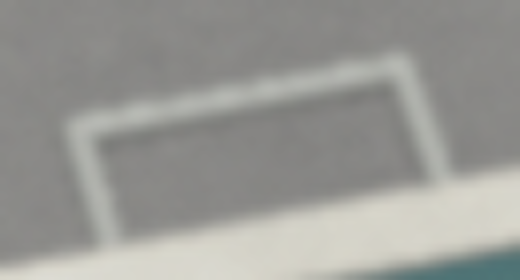

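>>> {"op": "step_arm", "data": {"steps": [[17,-33,3,0,0,0.0045],[17,-33,3,0,0,0.0045],[17,-33,3,0,0,0.0045],[17,-33,3,0,0,0.0045],[17,-33,3,0,0,0.0045],[17,-33,3,0,0,0.0045],[17,-33,3,0,0,0.0045],[17,-33,3,0,0,0.0045],[17,-33,3,0,0,0.0045],[17,-33,3,0,0,0.0045],[17,-33,0,0,0,0.0045],[17,-33,0,0,0,0.0045],[17,-33,0,0,0,0.0045],[17,-33,0,0,0,0.0045],[17,-33,0,0,0,0.0045],[17,-33,0,0,0,0.0045],[17,-33,0,0,0,0.0045],[17,-33,0,0,0,0.0045],[17,-33,0,0,0,0.0045],[17,-33,0,0,0,0.0045]], "gripper": 0.5}}

```text
clock: 1.82
position: [0.5493, -0.0726, 0.2567]
ee_rot: [-0.392, -3.117, -0.0]
force: [-0.3, 0.6, 0.0]
width: 0.5
gripper_force: 0.0
```

>>> {"op": "step_arm", "data": {"steps": [[3,-6,-12,-0.085,0.022,0],[3,-6,-12,-0.085,0.022,0],[3,-6,-12,-0.085,0.022,0],[3,-6,-12,-0.085,0.022,0],[3,-6,-12,-0.085,0.022,0],[3,-6,-12,-0.085,0.022,0],[3,-6,-12,-0.085,0.022,0],[3,-6,-12,-0.085,0.022,0],[0,0,0,0,0,0]]}}

```text
clock: 2.57
position: [0.5722, -0.1154, 0.1555]
ee_rot: [-0.345, -2.841, 1.05]
force: [-0.6, 1.3, -0.9]
width: 0.496
gripper_force: 0.0
```

```bash
cat >> h.py <<'E'
from scipy.spatial.transform import Rotation as R
def st():
    s=observe(); M=R.from_rotvec(s['ee_rot']).as_matrix()
    print('t',s['clock'],'p',np.round(s['position']*1000,1),'tz',M[:,2].round(3),'ty',M[:,1].round(3),'j',s['joints'].round(2),'w',round(s['width'],3),'gf',round(s['gripper_force'],1),'F',s['force'].round(1)); return s,M
E
python3 -c "
from h import *
s,M=st()
h=np.array([.5645,-.160,.077])
print('to grasp', ((h+.019*M[:,2])-s['position'])*1000)"
```

```text
t 2.5667 p [ 572.2 -115.4  155.5] tz [-0.165 -0.63  -0.759] ty [ 0.179  0.738 -0.651] j [-0.63  0.68  0.57  1.72  0.34  1.13  1.02] w 0.496 gf 0.0 F [-0.6  1.3 -0.9]
to grasp [-10.87804898 -56.53528443 -92.93687028]
```

>>> {"op": "step_arm", "data": {"steps": [[3,6,-5,0,0,0],[3,6,-5,0,0,0],[-2,-9,-10,0,0,0],[-2,-9,-10,0,0,0],[-2,-9,-10,0,0,0],[-2,-9,-10,0,0,0],[-2,-9,-11,0,0,0],[-3,-8,-11,0,0,0],[-2,-8,-11,0,0,0],[-2,-8,-10,0,0,0],[0,0,0,0,0,0],[0,0,0,0,0,0]]}}

```text
clock: 3.57
position: [0.5622, -0.1765, 0.0689]
ee_rot: [-0.364, -2.849, 1.04]
force: [-0.4, 0.5, 0.0]
width: 0.5
gripper_force: 0.0
```

```bash
python3 -c "
from h import *
s,M=st()
h=np.array([.5645,-.160,.077])
print('to grasp', ((h+.019*M[:,2])-s['position'])*1000); grab('wrist','w1.png')"
```

```text
t 3.5667 p [ 562.2 -176.5   68.9] tz [-0.162 -0.624 -0.765] ty [ 0.192  0.74  -0.644] j [-0.54  0.78  0.57  1.82  0.35  0.9   0.99] w 0.5 gf 0.0 F [-0.4  0.5  0. ]
to grasp [-0.72877075  4.6797796  -6.4289528 ]
```

View pics/w1.png

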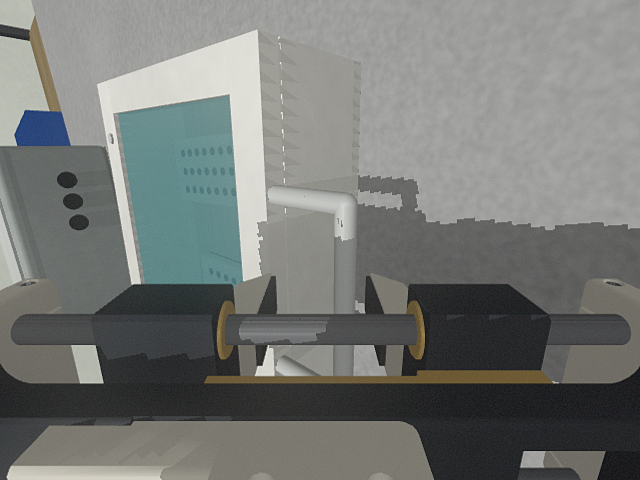

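The bar (u≈345) sits between the open fingers (tips at u≈265 and 375), about 7 mm towards the lower finger. I'll shift by that and close.

>>> {"op": "step_arm", "data": {"steps": [[0,5,-5,0,0,0],[0,0,0,0,0,0],[0,0,0,0,0,0]]}}

```text
clock: 3.87
position: [0.5625, -0.1697, 0.0627]
ee_rot: [-0.357, -2.849, 1.042]
force: [0.1, -0.5, -0.5]
width: 0.497
gripper_force: 0.0
```

>>> {"op": "step_arm", "data": {"steps": [[0,0,0,0,0,0],[0,0,0,0,0,0],[0,0,0,0,0,0],[0,0,0,0,0,0],[0,0,0,0,0,0],[0,0,0,0,0,0]], "gripper": 0.05, "force": 15}}

```text
clock: 4.37
position: [0.5624, -0.1695, 0.062]
ee_rot: [-0.358, -2.85, 1.04]
force: [0.2, 10.3, -3.3]
width: 0.116
gripper_force: 4.8
```

Run:
```python
from h import *
s,M=st()
a=np.radians(-14.4); X=np.array([np.cos(a),np.sin(a),0])
h=s['position']-.019*M[:,2]; hin=np.array([.502,-.403,.068]); r=h-hin
Y=np.array([-X[1],X[0],0]); print('handle',h*1000,'Ycomp',r@Y,'z',r[2],'x',r@X)
N=24;th=1.7;p=s['position']
prev=p
for k in range(1,N+1):
    q=hin+R.from_rotvec(X*th*k/N).apply(p-hin); print(k,((q-prev)*1000).round(1)); prev=q
print(X*th/N)
```

```text
t 4.3667 p [ 562.4 -169.5   62. ] tz [-0.161 -0.624 -0.765] ty [ 0.189  0.741 -0.644] j [-0.55  0.79  0.56  1.82  0.34  0.9   0.98] w 0.116 gf 4.8 F [ 0.2 10.3 -3.3]
handle [ 565.46797384 -157.62478366   76.57329861] Ycomp 0.25345014596123216 z 0.008573298612274516 x 0.0004516758656883599
1 [-0.  -0.2 17.1]
2 [-0.3 -1.3 17. ]
3 [-0.6 -2.5 16.9]
4 [-0.9 -3.7 16.7]
5 [-1.2 -4.8 16.4]
6 [-1.5 -5.9 16. ]
7 [-1.8 -7.  15.5]
8 [-2.1 -8.  14.9]
9 [-2.3 -9.  14.3]
10 [ -2.6 -10.   13.6]
11 [ -2.8 -10.9  12.9]
12 [ -3.  -11.8  12. ]
13 [ -3.2 -12.6  11.1]
14 [ -3.4 -13.3  10.2]
15 [ -3.6 -13.9   9.2]
16 [ -3.7 -14.5   8.2]
17 [ -3.9 -15.1   7.1]
18 [ -4.  -15.5   6. ]
19 [ -4.1 -15.9   4.8]
20 [ -4.2 -16.2   3.6]
21 [ -4.2 -16.4   2.4]
22 [ -4.2 -16.5   1.2]
23 [ -4.2 -16.6   0. ]
24 [ -4.2 -16.5  -1.2]
[ 0.06860797 -0.01761553  0.        ]
```

>>> {"op": "step_arm", "data": {"steps": [[0,0,17,0.0686,-0.0176,0],[0,-1,17,0.0686,-0.0176,0],[-1,-2,17,0.0686,-0.0176,0],[-1,-4,17,0.0686,-0.0176,0],[-1,-5,16,0.0686,-0.0176,0],[-1,-6,16,0.0686,-0.0176,0],[-2,-7,15,0.0686,-0.0176,0],[-2,-8,15,0.0686,-0.0176,0]]}}

```text
clock: 5.03
position: [0.5527, -0.2018, 0.1932]
ee_rot: [-0.386, -3.091, 0.2]
force: [-3.7, 1.6, -5.1]
width: 0.101
gripper_force: 15.0
```

```bash
cat > arc.py <<'E'
from h import *
s,M=st()
a=np.radians(-14.4); X=np.array([np.cos(a),np.sin(a),0]);Y=np.array([-X[1],X[0],0])
h=s['position']-.019*M[:,2]; r=h-np.array([.502,-.403,.068])
print('r',np.hypot(r@Y,r[2]),'ang',np.arctan2(r[2],r@Y),'x',r@X,'tooltilt',np.arctan2(M[:,2]@Y,-M[2,2]),'tzX',M[:,2]@X,'torque',s['ft_torque'])
E
python3 arc.py
```

```text
t 5.0333 p [ 552.7 -201.8  193.2] tz [-0.036 -0.125 -0.992] ty [ 0.244  0.961 -0.13 ] j [-0.08  0.41  0.36  1.74 -0.01  1.02  1.58] w 0.101 gf 15.0 F [-3.7  1.6 -5.1]
r 0.2545918957545841 ang 0.6011573998822469 x -0.0008728108394215131 tooltilt -0.1300154122764764 tzX -0.003527814659350141 torque [ 0.66618788  0.81668651 -0.03149661]
```

Following well. Continue the arc.

>>> {"op": "step_arm", "data": {"steps": [[-2,-9,14,0.0686,-0.0176,0],[-3,-10,14,0.0686,-0.0176,0],[-3,-11,13,0.0686,-0.0176,0],[-3,-12,12,0.0686,-0.0176,0],[-3,-13,11,0.0686,-0.0176,0],[-3,-13,10,0.0686,-0.0176,0],[-4,-14,9,0.0686,-0.0176,0],[-4,-14,8,0.0686,-0.0176,0]]}}

```text
clock: 5.7
position: [0.5276, -0.2998, 0.2842]
ee_rot: [0.375, 2.995, 0.663]
force: [-1.0, 1.1, -9.0]
width: 0.099
gripper_force: 15.0
```

```bash
python3 arc.py
```

```text
t 5.7 p [ 527.6 -299.8  284.2] tz [ 0.102  0.409 -0.907] ty [0.224 0.878 0.422] j [ 0.49  0.49  0.27  1.44 -0.51  1.46  2.19] w 0.099 gf 15.0 F [-1.   1.1 -9. ]
r 0.25328251354038106 ang 1.1722585534438559 x -0.00077372510464176 tooltilt 0.43554094357716366 tzX -0.0029949423377694795 torque [-1.04424126  0.46806141  0.162625  ]
```

>>> {"op": "step_arm", "data": {"steps": [[-4,-15,6,0.034,-0.009,0],[-4,-15,5,0.034,-0.009,0],[-4,-16,4,0.034,-0.009,0],[-4,-16,3,0.034,-0.009,0],[-4,-16,1,0.034,-0.009,0],[-4,-16,0,0.034,-0.009,0],[-4,-16,-1,0.034,-0.009,0],[-4,-16,-2,0.034,-0.009,0],[0,0,0,0,0,0]], "force": 8}}

```text
clock: 6.45
position: [0.4942, -0.4298, 0.2993]
ee_rot: [0.364, 2.84, 1.059]
force: [-6.4, -3.2, 10.9]
width: 0.11
gripper_force: 8.0
```

```bash
python3 arc.py
```

```text
t 6.45 p [ 494.2 -429.8  299.3] tz [ 0.165  0.634 -0.756] ty [0.191 0.731 0.655] j [ 0.81  0.75  0.25  1.09 -0.68  1.84  2.35] w 0.11 gf 8.0 F [-6.4 -3.2 10.9]
r 0.2489914817126805 ang 1.7334560749219101 x -0.000943190078182013 tooltilt 0.7138392222885858 tzX 0.0024240410301298587 torque [0.15473419 0.75657539 0.69512305]
```

>>> {"op": "step_arm", "data": {"steps": [[0,0,0,0,0,0],[0,0,0,0,0,0],[0,0,0,0,0,0],[0,0,0,0,0,0],[-2,-8,9,0,0,0],[-2,-8,9,0,0,0],[-3,-13,15,0,0,0],[-3,-13,15,0,0,0],[0,-6,20,0,0,0],[0,0,25,0,0,0],[0,0,30,-0.06,0.015,0],[0,10,30,-0.08,0.02,0],[0,20,20,-0.1,0.026,0],[0,25,0,-0.1,0.026,0],[0,30,0,-0.1,0.026,0],[0,30,0,-0.1,0.026,0],[0,30,0,-0.1,0.026,0],[0,30,0,-0.06,0.015,0],[0,0,0,0,0,0]], "gripper": 0.35}}

```text
clock: 8.03
position: [0.4896, -0.2854, 0.4486]
ee_rot: [-0.364, -3.113, -0.025]
force: [1.4, 0.3, 1.5]
width: 0.353
gripper_force: 0.0
```

Run:
```python
from h import *
s,M=st()
im,c=grab('top','top2.png')
```

```text
t 8.0333 p [ 489.6 -285.4  448.6] tz [-0.005  0.016 -1.   ] ty [0.231 0.973 0.015] j [ 0.62  0.27 -0.26  1.28  0.06  1.61  1.72] w 0.353 gf 0.0 F [1.4 0.3 1.5]
```

View pics/top2.png

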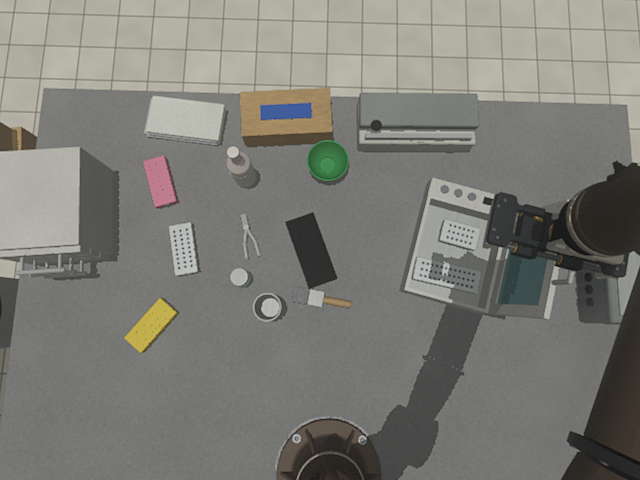

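The door is open, with its panel upright around u 500–555. The short cassette is at (460,234) and the long one at (446,274).

```bash
cat > meas.py <<'E'
from h import *
def rects(im,c,z,roi,ths,amin=60):
    x0,y0,x1,y1=roi; S=4
    g=cv2.resize(im[y0:y1,x0:x1].max(2),None,fx=S,fy=S,interpolation=cv2.INTER_CUBIC)
    for t in ths:
        m=cv2.morphologyEx((g>t).astype(np.uint8),cv2.MORPH_CLOSE,np.ones((13,13)))
        for k in cv2.findContours(m,cv2.RETR_LIST,cv2.CHAIN_APPROX_NONE)[0]:
            if cv2.contourArea(k)<amin*16: continue
            P=np.array([onz(c,x0+(u+.5)/S-.5,y0+(v+.5)/S-.5,z)[:2] for u,v in k[:,0]])*1000
            r=cv2.minAreaRect(P.astype(np.float32)); a=np.array(r[1])
            ar=cv2.contourArea(P.astype(np.float32))/max(1,a.prod())
            if 50<a.min()<68 and 85<a.max()<178 and ar>.8: print(t,np.round(r[0],1),np.round(a,1),round(r[2],1),round(ar,2))
E
python3 - <<'E'
from meas import *
im=cv2.imread('pics/top2.png'); c=cams.get_calibration('top')
print('med');rects(im,c,.022,(160,215,205,285),(135,145,155))
print('in');rects(im,c,.034,(405,205,495,300),range(120,200,8))
cv2.imwrite('pics/c2.png',cv2.resize(im[200:310,400:510],None,fx=5,fy=5,interpolation=cv2.INTER_CUBIC))
E
```

```text
med
135 [529.9 380.5] [130.8  58.4] 11.6 0.96
145 [529.8 380.3] [129.8  57.6] 11.6 0.96
155 [529.7 380.3] [128.7  56.7] 11.5 0.96
in
168 [ 578.  -318.1] [92.9 65.9] 75.1 0.81
176 [ 582.6 -319.6] [90.2 53.4] 75.5 0.96
```

View pics/c2.png

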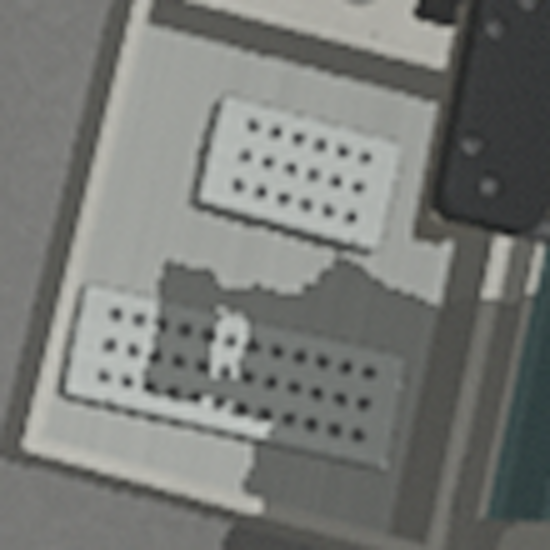

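Corners read from the crop. Short: (220,95), (398,143), (375,250), (197,205). Long: (82,287), (405,357), (385,465), (65,395), partly in the arm's shadow.

Run:
```python
from h import *
c=cams.get_calibration('top')
for n,k in dict(short=[(220,95),(398,143),(375,250),(197,205)],long=[(82,287),(405,357),(385,465),(65,395)]).items():
    P=np.array([onz(c,400+x/5-.4,200+y/5-.4,.034) for x,y in k])*1000
    d=(P[0]+P[3]-P[1]-P[2])/2; w=(P[0]+P[1]-P[2]-P[3])/2
    print(n,P.mean(0).round(1),np.linalg.norm(d),np.linalg.norm(w),np.degrees(np.arctan2(d[1],d[0])),np.degrees(np.arctan2(w[1],w[0])))
```

```text
short [ 581.8 -318.2   34. ] 92.31203919790678 57.580778187573074 76.49743393830299 -13.073376544442018
long [ 478.2 -283.9   34. ] 163.060597336337 55.16855362620224 79.06623472444421 -10.78863526564573
```

>>> {"op": "step_arm", "data": {"steps": [[-1,0,-14,0,0,-0.1177],[-1,0,-14,0,0,-0.1177],[-1,0,-14,0,0,-0.1177],[-1,0,-14,0,0,-0.1177],[-1,0,-14,0,0,-0.1177],[-1,0,-14,0,0,-0.1177],[-1,0,-14,0,0,-0.1177],[-1,0,-14,0,0,-0.1177],[-1,0,-14,0,0,-0.1177],[-1,0,-14,0,0,-0.1177],[-1,0,-14,0,0,-0.1177],[-1,0,-14,0,0,-0.1177],[0,0,-14,0,0,-0.1177],[0,0,0,-0.016,-0.005,0],[0,0,0,0,0,0]], "gripper": 0.76}}

```text
clock: 9.33
position: [0.4747, -0.2966, 0.2633]
ee_rot: [2.422, 1.971, 0.02]
force: [0.6, -0.3, 0.1]
width: 0.76
gripper_force: 0.0
```

Run:
```python
from h import *
s,M=st()
im,c=grab('wrist','w2.png')
for n,p,y,L in(('long',(.478,-.284,.034),79,.165),('short',(.5818,-.3182,.034),76.5,.095)):
    a=np.radians(y);u=np.array([np.cos(a),np.sin(a),0]);v=np.array([-u[1],u[0],0])
    k=np.array([pix(c,np.array(p)+i*u*L/2+j*v*.029) for i,j in((1,1),(1,-1),(-1,-1),(-1,1))]); print(n,k.round(0).tolist())
    cv2.polylines(im,[k.astype(np.int32)],True,(0,0,255),1)
cv2.imwrite('pics/w2b.png',im)
```

```text
t 9.3333 p [ 474.7 -296.6  263.3] tz [ 0.022 -0.006 -1.   ] ty [ 0.979 -0.203  0.022] j [ 0.48  0.29 -0.02  1.7   0.    1.13  0.26] w 0.76 gf 0.0 F [ 0.6 -0.3  0.1]
long [[289.0, 122.0], [342.0, 122.0], [341.0, 263.0], [294.0, 264.0]]
short [[388.0, 165.0], [438.0, 167.0], [428.0, 246.0], [381.0, 245.0]]
```

View pics/w2b.png

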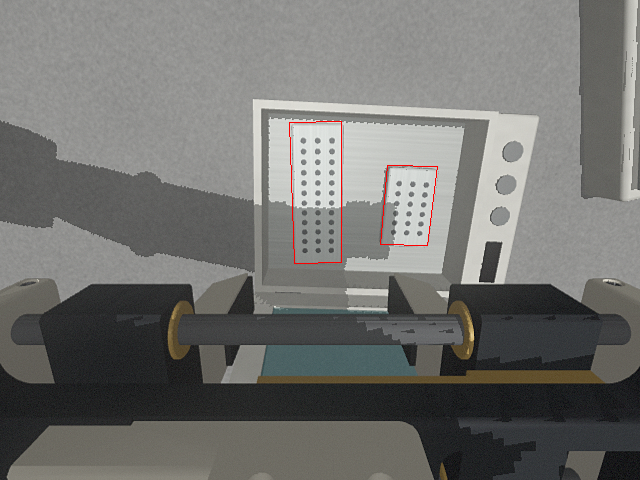

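>>> {"op": "step_arm", "data": {"steps": [[1,4,-15,0.006,0.022,0.01],[1,4,-25,0,0,0],[1,4,-25,0,0,0],[0,0,-25,0,0,0],[0,0,-25,0,0,0],[0,0,-25,0,0,0],[0,0,-20,0,0,0],[0,0,-20,0,0,0],[0,0,0,0,0,0],[0,0,0,0,0,0]]}}

```text
clock: 10.22
position: [0.478, -0.2845, 0.0833]
ee_rot: [-2.427, -1.992, -0.0]
force: [0.9, -0.1, -0.2]
width: 0.76
gripper_force: 0.0
```

```bash
python3 -c "
from h import *
st()"
```

```text
t 10.2167 p [ 478.  -284.5   83.3] tz [-0.001  0.001 -1.   ] ty [ 0.981 -0.195 -0.001] j [ 0.46  0.49 -0.03  1.9   0.02  0.76  0.23] w 0.76 gf 0.0 F [ 0.9 -0.1 -0.2]
```

>>> {"op": "step_arm", "data": {"steps": [[0,0,-15,0,0,0],[0,0,-15,0,0,0],[0,0,-15,0,0,0],[0,0,-12,0,0,0],[0,0,-9,0,0,0],[0,0,0,0,0,0],[0,0,0,0,0,0]]}}

```text
clock: 10.8
position: [0.4787, -0.285, 0.0185]
ee_rot: [2.429, 1.991, 0.002]
force: [0.4, 0.2, 0.2]
width: 0.76
gripper_force: 0.0
```

>>> {"op": "step_arm", "data": {"steps": [[0,0,0,0,0,0],[0,0,0,0,0,0],[0,0,0,0,0,0],[0,0,0,0,0,0],[0,0,0,0,0,0]], "gripper": 0.5, "force": 35}}

```text
clock: 11.22
position: [0.4789, -0.2851, 0.0187]
ee_rot: [2.429, 1.99, 0.002]
force: [-0.7, 0.2, 6.9]
width: 0.627
gripper_force: 35.0
```

>>> {"op": "step_arm", "data": {"steps": [[0,0,6,0,0,0],[0,0,14,0,0,0],[0,0,20,0,0,0],[0,0,20,0,0,0],[0,0,20,0,0,0],[0,0,20,0,0,0],[0,0,10,0,0,0],[4,20,0,0,0,-0.05],[5,29,0,0,0,-0.09],[5,29,0,0,0,-0.09],[5,29,0,0,0,-0.09],[5,29,0,0,0,-0.09],[5,29,0,0,0,-0.09],[5,29,0,0,0,-0.09],[5,29,0,0,0,-0.09],[5,29,0,0,0,-0.09],[5,29,0,0,0,-0.09],[4,30,0,0,0,-0.09],[4,30,0,0,0,-0.05],[0,0,0,0,0,0]]}}

```text
clock: 12.88
position: [0.5352, 0.0644, 0.1273]
ee_rot: [-3.083, -0.59, -0.001]
force: [0.6, 1.2, -2.8]
width: 0.628
gripper_force: 35.0
```

>>> {"op": "step_arm", "data": {"steps": [[0,0,-14,0,0,0],[0,0,-20,0,0,0],[0,0,-20,0,0,0],[0,0,-20,0,0,0],[0,0,0,0,0,0],[0,0,0,0,0,0]]}}

```text
clock: 13.38
position: [0.534, 0.0559, 0.0529]
ee_rot: [3.086, 0.582, -0.004]
force: [0.0, -0.1, -2.7]
width: 0.631
gripper_force: 35.0
```

```bash
python3 -c "
from h import *
s,M=st()
print('yaw',np.degrees(np.arctan2(M[1,1],M[0,1])),'d',[535.8,55.6]-s['position'][:2]*1000)"
```

```text
t 13.3833 p [534.   55.9  52.9] tz [-0.002 -0.001 -1.   ] ty [ 0.364 -0.931  0.   ] j [-0.29  0.51  0.12  1.98 -0.09  0.67 -1.31] w 0.631 gf 35.0 F [ 0.  -0.1 -2.7]
yaw -68.63345886684871 d [ 1.81994386 -0.29410587]
```

>>> {"op": "step_arm", "data": {"steps": [[1,0,-12,0,0,0],[1,0,-12,0,0,0],[0,0,-8,0,0,0],[0,0,-4,0,0,0],[0,0,-2,0,0,0],[0,0,-2,0,0,0],[0,0,-1,0,0,0],[0,0,0,0,0,0],[0,0,0,0,0,0]]}}

```text
clock: 14.13
position: [0.5374, 0.0563, 0.013]
ee_rot: [3.086, 0.582, 0.001]
force: [-0.2, 0.0, -2.8]
width: 0.629
gripper_force: 35.0
```

>>> {"op": "step_arm", "data": {"steps": [[-1,0,-1,0,0,0],[0,0,-1,0,0,0],[0,0,-1,0,0,0],[0,0,0,0,0,0],[0,0,0,0,0,0]]}}

```text
clock: 14.55
position: [0.5362, 0.0563, 0.0107]
ee_rot: [3.087, 0.582, 0.001]
force: [-5.4, 0.2, 11.2]
width: 0.626
gripper_force: 35.0
```

>>> {"op": "step_arm", "data": {"steps": [[0,0,0,0,0,0],[0,0,0,0,0,0],[0,0,0,0,0,0],[0,0,8,0,0,0],[0,0,15,0,0,0],[0,0,30,0,0,0],[0,0,35,0,0,0],[0,10,35,0,0,0],[0,25,25,0,0,0],[0,35,0,0,0,-0.02],[-1,35,0,0,0,-0.02],[-1,35,0,0,0,-0.02],[-1,35,0,0,0,-0.02],[-1,35,0,0,0,-0.02],[-1,35,0,0,0,-0.02],[-1,35,0,0,0,-0.02],[0,30,0,0,0,-0.02],[0,14,0,0,0,-0.011],[0,0,0,0,0,0],[0,0,0,0,0,0]], "gripper": 0.78}}

```text
clock: 16.22
position: [0.5298, 0.3809, 0.1578]
ee_rot: [3.124, 0.319, 0.0]
force: [0.4, -0.6, -0.6]
width: 0.78
gripper_force: 0.0
```

Run:
```python
from meas import *
s,M=st()
print('yaw',np.degrees(np.arctan2(M[1,1],M[0,1])),'d',[529.8,380.4]-s['position'][:2]*1000)
im,c=grab('top','top3.png')
rects(im,c,.026,(275,195,350,295),range(130,190,10))
im,c=grab('side','side3.png')
print('side');rects(im,c,.026,(260,195,355,285),range(130,200,10))
```

```text
t 16.2167 p [529.8 380.9 157.8] tz [ 0.    -0.001 -1.   ] ty [ 0.202 -0.979  0.001] j [-0.79  0.54  0.14  1.59 -0.08  1.02 -2.  ] w 0.78 gf 0.0 F [ 0.4 -0.6 -0.6]
yaw -78.33336634570816 d [ 0.02851989 -0.47984954]
140 [536.7  56.1] [167.   58.1] 21.0 0.96
150 [536.3  56. ] [165.2  57.6] 21.1 0.96
160 [536.4  56. ] [164.7  57.2] 21.1 0.96
170 [536.4  56.1] [163.6  56.5] 21.1 0.97
180 [536.5  56.1] [162.8  56.1] 21.1 0.96
side
150 [534.6  56.2] [169.6  62.4] 21.2 0.97
160 [534.4  55.8] [167.6  60.4] 21.2 0.97
170 [534.3  55.5] [165.8  58.9] 21.2 0.97
180 [534.2  55.3] [163.8  57.6] 21.0 0.97
190 [534.1  55.2] [162.3  56.1] 21.0 0.97
```

>>> {"op": "step_arm", "data": {"steps": [[0,0,-25,0,0,0],[0,0,-30,0,0,0],[0,0,-30,0,0,0],[0,0,-25,0,0,0],[0,0,-18,0,0,0],[0,0,-12,0,0,0],[0,0,-10,0,0,0],[0,0,0,0,0,0],[0,0,0,0,0,0]]}}

```text
clock: 17.07
position: [0.5307, 0.3799, 0.0082]
ee_rot: [3.125, 0.315, 0.001]
force: [1.0, 0.4, -0.1]
width: 0.784
gripper_force: 0.0
```

>>> {"op": "step_arm", "data": {"steps": [[0,0,0,0,0,0],[0,0,0,0,0,0],[0,0,0,0,0,0],[0,0,0,0,0,0],[0,0,0,0,0,0]], "gripper": 0.5}}

```text
clock: 17.48
position: [0.5309, 0.3809, 0.009]
ee_rot: [-3.125, -0.316, -0.003]
force: [-0.7, -0.9, 6.0]
width: 0.627
gripper_force: 35.0
```

>>> {"op": "step_arm", "data": {"steps": [[0,0,8,0,0,0],[0,0,20,0,0,0],[0,0,30,0,0,0],[0,0,30,0,0,0],[0,0,30,0,0,0],[0,-10,20,0,0,0],[0,-25,12,0,0,0],[0,-30,0,0,0,0.02],[1,-32,0,0,0,0.02],[1,-32,0,0,0,0.02],[1,-32,0,0,0,0.02],[1,-32,0,0,0,0.02],[1,-32,0,0,0,0.02],[1,-32,0,0,0,0.02],[0,-32,0,0,0,0.02],[0,-24,0,0,0,0.01],[0,-11,-15,0,0,0],[0,0,-25,0,0,0],[0,0,-25,0,0,0],[0,0,0,0,0,0]]}}

```text
clock: 19.15
position: [0.5331, 0.0554, 0.0893]
ee_rot: [3.087, 0.58, -0.01]
force: [-1.4, -0.0, -1.6]
width: 0.62
gripper_force: 35.0
```

>>> {"op": "step_arm", "data": {"steps": [[0,0,0,0,0,0],[0,0,0,0,0,0]]}}

```text
clock: 19.32
position: [0.5367, 0.0565, 0.0939]
ee_rot: [3.087, 0.581, 0.002]
force: [0.9, 0.6, -1.6]
width: 0.626
gripper_force: 35.0
```

```bash
python3 -c "
from h import *
s,M=st()
print('yaw',np.degrees(np.arctan2(M[1,1],M[0,1])),'d',[537.2,56.5]-s['position'][:2]*1000)"
```

```text
t 19.3167 p [536.7  56.5  93.9] tz [ 0.001 -0.001 -1.   ] ty [ 0.363 -0.932  0.001] j [-0.3   0.45  0.13  1.94 -0.08  0.75 -1.32] w 0.626 gf 35.0 F [ 0.9  0.6 -1.6]
yaw -68.6847186457394 d [0.50190905 0.01302705]
```

Aligned. Lower from 94 to about 37, then feel for contact.

>>> {"op": "step_arm", "data": {"steps": [[0,0,-15,0,0,0],[0,0,-15,0,0,0],[0,0,-12,0,0,0],[0,0,-8,0,0,0],[0,0,-4,0,0,0],[0,0,-2,0,0,0],[0,0,0,0,0,0],[0,0,0,0,0,0]]}}

```text
clock: 19.98
position: [0.5367, 0.0564, 0.0374]
ee_rot: [3.087, 0.58, 0.003]
force: [-0.1, -0.3, -1.9]
width: 0.629
gripper_force: 35.0
```

>>> {"op": "step_arm", "data": {"steps": [[0,0,-1,0,0,0],[0,0,-1,0,0,0],[0,0,-1,0,0,0],[0,0,0,0,0,0],[0,0,0,0,0,0]]}}

```text
clock: 20.4
position: [0.5366, 0.0563, 0.0349]
ee_rot: [3.087, 0.58, 0.003]
force: [-3.4, -0.7, 11.2]
width: 0.625
gripper_force: 35.0
```

>>> {"op": "step_arm", "data": {"steps": [[0,0,0,0,0,0],[0,0,0,0,0,0],[0,0,0,0,0,0],[0,0,8,0,0,0],[0,0,15,0,0,0],[0,0,30,0,0,0],[0,0,35,0,0,0],[2,-15,27,0,0,0.04],[4,-28,0,0,0,0.08],[4,-34,0,0,0,0.09],[4,-34,0,0,0,0.09],[4,-34,0,0,0,0.09],[4,-34,0,0,0,0.09],[4,-34,0,0,0,0.09],[4,-34,0,0,0,0.09],[4,-34,0,0,0,0.09],[4,-34,0,0,0,0.09],[4,-34,0,0,0,0.09],[3,-26,0,0,0,0.08],[0,0,0,0,0,0.043]], "gripper": 0.74}}

```text
clock: 22.07
position: [0.5795, -0.327, 0.149]
ee_rot: [2.378, 2.047, -0.004]
force: [-0.2, 0.3, 0.4]
width: 0.739
gripper_force: 0.0
```

>>> {"op": "step_arm", "data": {"steps": [[0,0,0,0,0,0],[0,0,0,0,0,0]]}}

```text
clock: 22.23
position: [0.5811, -0.3183, 0.1488]
ee_rot: [-2.379, -2.051, -0.002]
force: [-0.5, 0.5, 0.1]
width: 0.74
gripper_force: 0.0
```

Run:
```python
from meas import *
s,M=st()
print('yaw',np.degrees(np.arctan2(M[1,1],M[0,1])),'d',[581.8,-318.2]-s['position'][:2]*1000)
im,c=grab('top','top4.png')
rects(im,c,.048,(275,185,350,300),range(130,210,5))
im,c=grab('side','side4.png')
print('side');rects(im,c,.048,(260,190,355,285),range(130,210,5))
im,c=grab('wrist','w4.png')
for n,p,y,L in(('short',(.5818,-.3182,.034),76.5,.095),):
    a=np.radians(y);u=np.array([np.cos(a),np.sin(a),0]);v=np.array([-u[1],u[0],0])
    k=np.array([pix(c,np.array(p)+i*u*L/2+j*v*.029) for i,j in((1,1),(1,-1),(-1,-1),(-1,1))]); print(n,k.round(0).tolist())
    cv2.polylines(im,[k.astype(np.int32)],True,(0,0,255),1)
cv2.imwrite('pics/w4b.png',im)
```

```text
t 22.2333 p [ 581.1 -318.3  148.8] tz [ 0.001  0.001 -1.   ] ty [ 0.989 -0.147  0.001] j [ 0.44  0.56 -0.03  1.56  0.02  1.02  0.26] w 0.74 gf 0.0 F [-0.5  0.5  0.1]
yaw -8.46768648161075 d [0.68241237 0.05211197]
130 [539.2  57.9] [176.5  66.3] 24.4 0.82
135 [537.8  56.5] [172.   58.4] 21.1 0.9
140 [533.5  54.9] [162.3  58.3] 21.0 0.95
145 [533.5  54.9] [162.3  58.1] 21.0 0.95
150 [533.6  55. ] [161.5  57.8] 21.0 0.95
155 [533.6  55. ] [161.5  57.6] 21.0 0.95
160 [533.8  55. ] [160.8  57.3] 21.0 0.95
165 [533.6  55. ] [160.4  57. ] 21.1 0.95
170 [533.7  55.1] [160.1  56.6] 21.1 0.95
175 [533.7  55.2] [159.6  56.4] 21.1 0.95
180 [533.7  55.1] [159.2  55.9] 21.1 0.95
185 [533.7  55.1] [158.4  55.4] 21.1 0.95
190 [533.6  55.1] [157.9  55.1] 21.2 0.95
195 [533.5  55.2] [157.5  54.5] 21.1 0.89
side
205 [536.1  49.8] [134.9  67.9] 21.2 0.81
short [[291.0, 175.0], [362.0, 182.0], [349.0, 289.0], [284.0, 284.0]]
```

View pics/w4b.png

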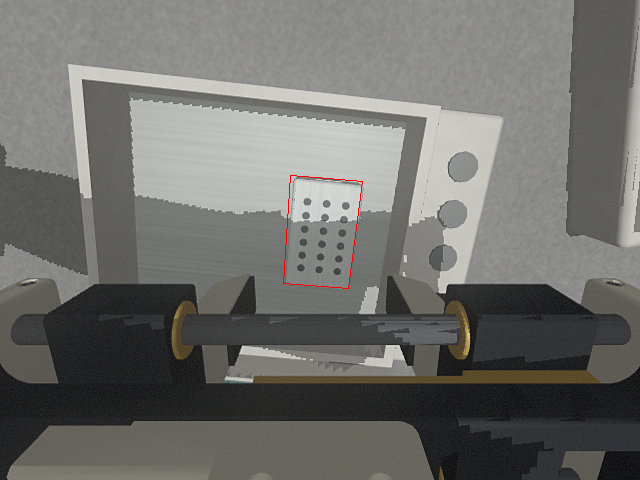

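>>> {"op": "step_arm", "data": {"steps": [[1,0,-15,0,0,-0.088],[0,0,-25,0,0,0],[0,0,-25,0,0,0],[0,0,-20,0,0,0],[0,0,-18,0,0,0],[0,0,-15,0,0,0],[0,0,-12,0,0,0],[0,0,0,0,0,0],[0,0,0,0,0,0]]}}

```text
clock: 23.13
position: [0.5822, -0.318, 0.0186]
ee_rot: [-2.465, -1.947, -0.001]
force: [0.3, -0.3, 0.2]
width: 0.738
gripper_force: 0.0
```

>>> {"op": "step_arm", "data": {"steps": [[0,0,0,0,0,0],[0,0,0,0,0,0],[0,0,0,0,0,0],[0,0,0,0,0,0],[0,0,0,0,0,0]], "gripper": 0.5}}

```text
clock: 23.55
position: [0.5831, -0.319, 0.02]
ee_rot: [2.464, 1.946, 0.003]
force: [-1.1, 0.1, 6.7]
width: 0.628
gripper_force: 34.9
```

Run:
```python
from h import *
s,M=st()
yaw=np.degrees(np.arctan2(M[1,1],M[0,1])); print('yaw',yaw,'turn',np.radians(-68.8-yaw))
a=np.radians(yaw+90); u=np.array([np.cos(a),np.sin(a)])
off=(np.array([581.8,-318.2])-s['position'][:2]*1000)@u   # cassette centre ahead of TCP along its length
b=np.radians(21.2); t=np.array([536.4,56.2])-off*np.array([np.cos(b),np.sin(b)])
print('off',off,'target',t,'d',t-s['position'][:2]*1000)
```

```text
t 23.55 p [ 583.1 -319.    20. ] tz [ 0.003 -0.001 -1.   ] ty [ 0.973 -0.232  0.003] j [ 0.43  0.71 -0.01  1.66  0.01  0.77  0.18] w 0.628 gf 34.9 F [-1.1  0.1  6.7]
yaw -13.407821398452395 turn -0.9667758964497538
off 0.4746827485409376 target [535.95744198  56.02834306] d [-47.11649491 375.02000451]
```

>>> {"op": "step_arm", "data": {"steps": [[0,0,6,0,0,0],[0,0,14,0,0,0],[0,0,20,0,0,0],[0,0,25,0,0,0],[0,0,25,0,0,0],[0,0,25,0,0,0],[-2,15,15,0,0,-0.037],[-4,30,0,0,0,-0.08],[-4,30,0,0,0,-0.08],[-4,30,0,0,0,-0.08],[-4,30,0,0,0,-0.08],[-4,30,0,0,0,-0.08],[-4,30,0,0,0,-0.08],[-4,30,0,0,0,-0.08],[-4,30,0,0,0,-0.08],[-4,30,0,0,0,-0.08],[-4,30,0,0,0,-0.08],[-4,30,0,0,0,-0.08],[-1,29,0,0,0,-0.05],[0,0,0,0,0,0]]}}

```text
clock: 25.22
position: [0.5343, 0.0628, 0.1489]
ee_rot: [-3.084, -0.585, -0.001]
force: [0.3, 1.9, -2.4]
width: 0.626
gripper_force: 34.9
```

>>> {"op": "step_arm", "data": {"steps": [[0,0,0,0,0,0],[0,0,0,0,0,0],[0,0,0,0,0,0]]}}

```text
clock: 25.47
position: [0.5351, 0.0539, 0.1488]
ee_rot: [3.087, 0.575, 0.0]
force: [-0.1, -1.0, -0.8]
width: 0.623
gripper_force: 34.9
```

Run:
```python
from h import *
s,M=st()
yaw=np.degrees(np.arctan2(M[1,1],M[0,1])); print('yaw',yaw,'turn',np.radians(-68.8-yaw),'d',[536.,56.1]-s['position'][:2]*1000)
```

```text
t 25.4667 p [535.1  53.9 148.8] tz [ 0.001 -0.001 -1.   ] ty [ 0.36  -0.933  0.001] j [-0.32  0.37  0.15  1.89 -0.07  0.88 -1.33] w 0.623 gf 34.9 F [-0.1 -1.  -0.8]
yaw -68.89060725597656 turn 0.0015813949429883643 d [0.85271787 2.2439683 ]
```

>>> {"op": "step_arm", "data": {"steps": [[1,1,-20,0,0,0],[0,1,-25,0,0,0],[0,0,-20,0,0,0],[0,0,-12,0,0,0],[0,0,-8,0,0,0],[0,0,-4,0,0,0],[0,0,-2,0,0,0],[0,0,0,0,0,0],[0,0,0,0,0,0]]}}

```text
clock: 26.22
position: [0.5368, 0.0571, 0.0584]
ee_rot: [3.087, 0.577, 0.003]
force: [-0.0, -0.5, -0.7]
width: 0.625
gripper_force: 34.9
```

>>> {"op": "step_arm", "data": {"steps": [[0,0,-1,0,0,0],[0,0,-1,0,0,0],[0,0,-1,0,0,0],[0,0,0,0,0,0],[0,0,0,0,0,0]]}}

```text
clock: 26.63
position: [0.5367, 0.0574, 0.0559]
ee_rot: [3.087, 0.578, 0.003]
force: [-3.3, -0.1, 10.7]
width: 0.632
gripper_force: 34.9
```

Contact felt; release and retreat up and away to the left-rear.

>>> {"op": "step_arm", "data": {"steps": [[0,0,0,0,0,0],[0,0,0,0,0,0],[0,0,0,0,0,0],[0,0,8,0,0,0],[0,0,15,0,0,0],[0,0,30,0,0,0],[0,0,35,0,0,0],[0,0,35,0,0,0],[0,30,20,0,0,0],[-5,35,10,0,0,0],[-5,35,0,0,0,0],[-5,35,0,0,0,0],[-5,35,0,0,0,0],[-5,35,0,0,0,0],[-5,35,0,0,0,0],[-5,35,0,0,0,0],[-5,35,0,0,0,0],[0,0,0,0,0,0],[0,0,0,0,0,0]], "gripper": 0.78}}

```text
clock: 28.22
position: [0.4948, 0.3698, 0.2077]
ee_rot: [3.087, 0.584, -0.0]
force: [0.1, -1.5, -0.6]
width: 0.78
gripper_force: 0.0
```

Run:
```python
from h import *
s,M=st()
it,ct=grab('top','top5.png'); iS,cs=grab('side','side5.png')
out=[]
for im,c,roi in((it,ct,(270,190,360,300)),(iS,cs,(255,185,355,285))):
    x0,y0,x1,y1=roi; S=4
    for L,z,col in((.165,.026,(0,0,255)),(.13,.048,(0,160,0)),(.095,.07,(255,0,0))):
        pass
    cr=cv2.resize(im[y0:y1,x0:x1],None,fx=S,fy=S,interpolation=cv2.INTER_CUBIC)
    a=np.radians(21.1);u=np.array([np.cos(a),np.sin(a),0]);v=np.array([-u[1],u[0],0])
    for L,z,col in((.165,.026,(0,0,255)),(.13,.048,(0,160,0)),(.095,.07,(255,0,0))):
        p=np.array([.5363,.0562,z])
        k=np.array([(pix(c,p+i*u*L/2+j*v*.029)-[x0,y0]+.5)*S-.5 for i,j in((1,1),(1,-1),(-1,-1),(-1,1))])
        cv2.polylines(cr,[k.round().astype(np.int32)],True,col,1)
    out.append(cr)
h=max(o.shape[0] for o in out); out=[cv2.copyMakeBorder(o,0,h-o.shape[0],0,0,0) for o in out]
cv2.imwrite('pics/fin.png',np.hstack(out)); print(np.hstack(out).shape)
```

```text
t 28.2167 p [494.8 369.8 207.7] tz [ 0. -0. -1.] ty [ 0.366 -0.931  0.   ] j [-0.78  0.44  0.07  1.62 -0.03  1.09 -1.89] w 0.78 gf 0.0 F [ 0.1 -1.5 -0.6]
(440, 760, 3)
```

View pics/fin.png

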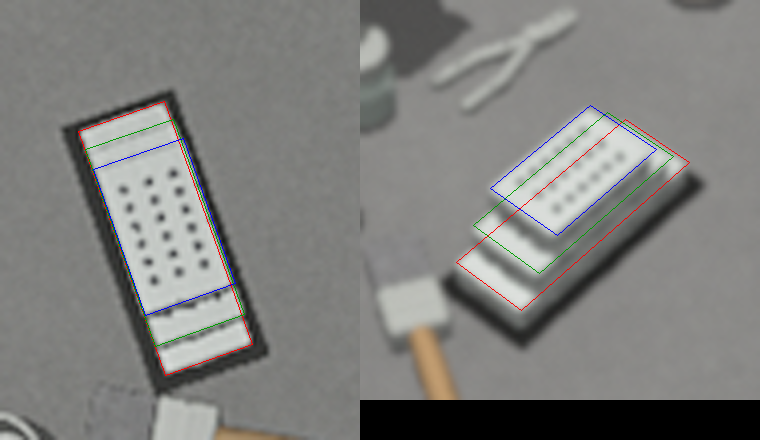

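In the top view (left half), the drawn outlines of all three cassettes at the mat's pose match their real edges to about 1 mm. In the side view (right half), all three are off by the same small amount, which is calibration error. The pile is square and centred, so I'm handing in.

```bash
python3 -c "
from cell import job
print(job.sign_off())"
```

```text
the job is handed in; nothing more can be done
None
```

I swung the steriliser door open to about 1.73 rad (its stop is 1.9), stacked the long, medium and short cassettes centred and square on the mat to about 1 mm by the top camera, and handed the job in at about 28 s; the sign-off returned no verdict.

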